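Chuck an upturned beaker for foot trimming

ROBOT

A 6-joint arm with a two-finger parallel gripper is mounted at the origin on the work surface. World frame = base frame: x ahead of the robot, y to its left, z up, the work surface at z = 0. Lengths are in mm, angles in degrees, forces in N, time in s.
With the tool pointing down it reaches from about 350 to 850 mm from the base axis. Payload 8.1 kg.
Tool frame: the origin (TCP) lies at the very end of the fingers, on their centre line; the grasp point (between the pads) lies 19 mm behind it; z points along the fingers, y is the line along which they close (so a half turn about z gives the same grasp; the last joint's range is limited). The gripper opens to 85 mm and grips with 20 to 120 N. Pads are 22 mm wide; open, the fingers measure 114 mm over their backs; the gripper's body (76 mm by 85 mm) begins 54 mm behind the grasp point. The pads swing forward as they close: fully open they stand 13 mm farther back than shut.
Start: joints at [-77.659, 7.471, 85.268, -0, 87.261, -4.893], TCP at [177.791, -573.058, 231.292] pointing down, gripper open.
Joint ranges: [-169.43, 169.43], [-51.17, 129.36], [1.28, 143.12], [-76.62, 256.62], [0, 156.53], [-152.29, 152.29]. Speed limits (degrees/s): [136.94, 136.94, 159.86, 180, 180, 180].

INTERFACE

Orientations are given as [roll, pitch, yaw] about the fixed x, y, z axes, in that order (R = Rz(yaw) Ry(pitch) Rx(roll)).
In Python, from bench import status, viewer, job gives the robot as it stands.
- The arm moves only by the tool arm_command, never from a script. Its argument "targets" is a list that holds one entry, the list of rows, each a list of 7 numbers: the shift along the world's x, y, z in m, then the turn, a rotation vector about the world's x, y, z in rad, then the opening, from -1 (shut) to 1 (fully open). In form: [[[dx, dy, dz, rx, ry, rz, gripper], ...]]. A call has 1 to 10 rows; each row shifts and turns the commanded pose from where the row before left it; what a row does not reach is not made up. A row lasts 1/8 s, in which the tool goes at most 62.5 mm and 10.7 degrees, less where a joint would pass 70% of its speed; a pose out of reach is approached as far as the arm can. A call with a gripper value outside its range is refused whole. The fingers move at their own pace and stop on an object; "force" is the grip in N (left out, the last holds). Time passes only in rows, so rows that do not move let the fingers close. It gives the time, the measured TCP pose, the force, the opening and the grip force at its end, in the units of the state.
- status.sense(): the state, without advancing time (a new reading comes with each control period).
- viewer.snapshot(name): name is "scene" or "top" or "wrist"; returns the picture (420x560x3 uint8, red, green, blue); there is no depth.
- viewer.camera_model(name): a dict with "vertical_fov" (degrees; the focal length in pixels is half the picture's height over the tangent of half this angle, whatever the lens; pixels are square), "cx", "cy" (the principal point, pixels), "xyz" and "attitude" of the camera in the world. Camera axes: x right, y down, z forward; pixel columns grow to the right and rows downward; lengths in mm; the calibration is good to about 2 mm. The wrist camera is an equidistant fisheye: a pixel r from the principal point sees the ray r / f radians off the axis. A picture is of the moment at which its call begins: read the wrist's pose just before it. camera_model takes no time and is no camera call; for the wrist camera it gives the pose at the moment of the call.
- job.hand_in(): hands the job in; it is judged then, once.
The state is a dict: "time": time; "joint_pos": joint angles; "qd": joint speeds; "joint_efforts": joint torques, N m; "tool_pos": TCP position; "tcp_rot": TCP orientation; "ft_force": force on the tool from outside, world axes, zero at the start; "wrist_torque": the same for the moment, N m; "finger_gap": finger opening in mm; "grip_force": force on a finger pad.
Only numpy, scipy, OpenCV 4.12 (cv2) and the standard library are available. Lean on these libraries where they do the work, as an engineer would, in place of code of your own. Each camera call takes 0.05 s, during which the arm holds its last target. There are 200 camera calls.

TASK

The beaker on the ware board (the pot of middle height, standing foot up like the bowl and the tall vase beside it) is next to be trimmed. Turn the hand ring of the trimming chuck anticlockwise until its jaws are wide enough, set the beaker foot up on the plate between them without dropping it, and turn the ring clockwise until all three rubber pads hold it firmly and centred, without crushing it. Let go of everything, and leave the bowl, the tall vase, the figure and the tool jar where they stand.

Things in the scene. Friction and masses are not known exactly. Their poses are not given: they have to be found in the camera images.
- chuck: Self-centring trimming chuck on a locked bench wheel head, fixed, left or right of the robot, any yaw. Round iron foot 210 mm across; round aluminium plate on top, 204 mm across, 75 mm above the table. Origin on its axis at table height, z up. Its three jaws slide in radial slots at 0, 120 and 240 deg from its x axis, closing inward
- chuck_center (a point): Centre of the chuck's top plate, at plate height (75 mm above the table), where the beaker's rim stands
- scroll_ring (a joint): Angle (rad) of the chuck's steel hand ring, 260 mm across, top 66.5 mm above the table, which drives all three jaws: 0 = fully open, grows clockwise from above, stops at 1.5. Axis to pad face: 60 mm less 25 mm per rad, so pads meet a centred beaker at 0.72. Stiff: 8.5 N at a knob to turn, stays where left. Soft pads: on the beaker, +1 N at the knob per 0.04 rad; give used up at about 1.04
- knob0 (a point): Centre of the top of a black upright knob on the hand ring: round, 22 mm across, 45 mm high (from 66.5 to 111.5 mm above the table), 118 mm from the chuck's axis. It moves with the ring and does not spin by itself
- knob1 (a point): Top of the second such knob, 120 degrees further anticlockwise
- knob2 (a point): Top of the third such knob, 120 degrees further anticlockwise again
- pad0: Black upright rubber pad of the jaw at 0 deg of the chuck: round, 20 mm across, 42 mm high, origin at the centre of its underside 5 mm above the plate; its top is 122 mm above the table. x points outward from the chuck's axis. Its aluminium slide, 26 mm wide, reaches 29 mm outward from the pad's centre and is lower than the pad. Gives up to 8 mm outward: 1.5 N, then 1.5 N per mm
- pad1: The same pad of the jaw at 120 degrees
- pad2: The same pad of the jaw at 240 degrees
- ware_board: Plywood ware board on two battens, fixed, 400 x 180 mm, top 28 mm above the table; origin under its centre, x along its length. The three pots stand on it in a row along x, about 115 mm apart, in any order
- beaker: The work: an off-white bisque beaker of about 0.4 kg standing upside down, rim down, foot up. 112 mm high. Straight wall 84 mm across up to 55 mm, then narrowing to a straight round foot 50 mm across from 89 to 112 mm height, by which it can be gripped. Origin at the centre of its rim (underside), z up towards the foot
- beaker_foot (a point): Centre of the top of the beaker's foot, 112 mm above its rim
- bowl: Bystander: off-white bisque bowl upside down, 120 mm across, 66 mm high; origin at the centre of its underside
- tall_vase: Bystander: off-white bisque cylinder vase upside down, 72 mm across, 185 mm high; origin at the centre of its underside
- figure: Bystander: off-white bisque figure with two horns, on an 85 x 85 x 40 mm plaster block, 165 mm high in all, body 92 mm across; origin at the centre of its underside
- tool_jar: Bystander: white jar 76 mm across and 100 mm high with trimming tools standing in it up to about 200 mm; origin at the centre of its underside
There are look-alikes about, which are no part of the job. What is shaped like the beaker but red is not meant.

How it is judged (in metres and radians):
On the way, in this order (a step that is already met when the one before it is completed fails the run):
1. the jaws stand wider than the beaker, which still stands elsewhere (value of joint scroll_ring below 0.7 rad and horizontal distance between beaker and chuck_center above 0.06 m), for 0.2 s.
2. the beaker stands foot up on the plate between the open jaws, let go (horizontal distance between beaker and chuck_center below 0.035 m and z of beaker in the frame of chuck_center below 0.004 m and angle between beaker's own z axis and vertical below 0.06 rad and contact force between the fingers and beaker below 0.1 N), for 0.2 s.
3. all three pads press on the beaker (contact force between each of pad0, pad1, pad2 and beaker above 3 N), for 0.2 s.
At the end, for the whole second after the job is handed in: The beaker stands at rest on the chuck's plate (rim within 4 mm of it), foot up within 0.06 rad, centred on the chuck within 4 mm, each of the three pads pressing on it with more than 3 N; the bowl, tall vase, figure and tool jar upright and within 20 mm of where they stood (all of step 3 and horizontal distance between beaker and chuck_center below 0.004 m and z of beaker in the frame of chuck_center between -0.004 and 0.004 m and angle between beaker's own z axis and vertical below 0.06 rad and linear speed of beaker below 0.02 m/s and distance of each of bowl, tall_vase, figure, tool_jar from where it was at the start of the episode below 0.02 m and angle between each of bowl, tall_vase, figure, tool_jar's own z axis and vertical below 0.15 rad); the robot touches nothing.
It fails at once if a pad presses on the beaker with more than 35 N (crushed) (contact force between any of pad0, pad1, pad2 and beaker above 35 N).
It fails at once if the beaker is dropped or thrown (moving faster than 0.45 m/s while no finger touches it) (linear speed of beaker above 0.45 m/s and contact force between the fingers and beaker below 0.1 N).
It fails at once if a bystander is pushed over or away (tipped more than 0.35 rad or moved more than 40 mm) (angle between any of bowl, tall_vase, figure, tool_jar's own z axis and vertical above 0.35 rad or distance of any of bowl, tall_vase, figure, tool_jar from where it was at the start of the episode above 0.04 m).
It also fails if it takes over 66 s, if anything falls off the work surface, if the arm or the gripper's body presses on something with over 40 N, if the wrist force passes 120 N, or if a joint passes its speed limit or range.

## Working session

There is one attempt and no reset: what is moved stays moved. The work goes in short steps, Python scripts to look and compute and a tool call to move; the robot and the scene stay as the last step left them, time stands still between calls to the robot, and variables do not carry over. Pictures are saved under pics/ and viewed, at most 10 in all, crops included, and the job is handed in when it is done.

Besides the shell and the picture viewer there is one more tool, called after "Emit:" as a command line: name --argument value ..., lists and objects as JSON in quotes. arm_command: Moves the arm, as the interface text tells. Its arguments: {"type":"object","properties":{"targets":{"type":"array"},"force":{"type":"number"}},"required":["targets"]}

```bash
mkdir -p pics; python3 - <<'E'
from bench import status,viewer
import cv2
for n in("scene","top"):
    print(n,viewer.camera_model(n)); im=viewer.snapshot(n)[:,:,::-1].copy(); cv2.imwrite(f"pics/{n}0.png",im)
s=status.sense();print(s)
E
```

```text
scene {'vertical_fov': 54.49257152919049, 'cx': 278.83567808172415, 'cy': 214.67349423285117, 'xyz': array([1326.68180054,  512.32039261,  957.77839699]), 'attitude': array([-131.08407012,   -0.77716503,  122.68841396])}
top {'vertical_fov': 44.72727862703726, 'cx': 283.98076026758156, 'cy': 205.4541940329425, 'xyz': array([ 198.81158025,  -21.49484929, 1819.20407368]), 'attitude': array([-1.70248438e+02,  1.63522773e-01, -8.83361682e+01])}
{'time': 0.1, 'joint_pos': array([-7.76604641e+01,  7.51089998e+00,  8.53220925e+01,  1.76888060e-03,
        8.72605611e+01, -4.89195443e+00]), 'qd': array([-0.01945737, -0.16546616, -0.06084191, -0.02570444, -0.08931971,
       -0.03953408]), 'joint_efforts': array([ 8.68106126e-04, -5.70951641e+01, -5.01943231e+01, -1.13921994e-04,
        8.09412712e-03,  4.00682154e-06]), 'tool_pos': array([ 177.68036714, -572.58687195,  230.35715693]), 'tcp_rot': array([-1.79906938e+02, -9.73825119e-03,  1.72313964e+01]), 'ft_force': array([ 0.3580762 , -0.31081059, -0.07001193]), 'wrist_torque': array([ 0.0310629 ,  0.01369361, -0.04223757]), 'grip_force': 0.0, 'finger_gap': 85.49508090830788}
```

View pics/scene0.png

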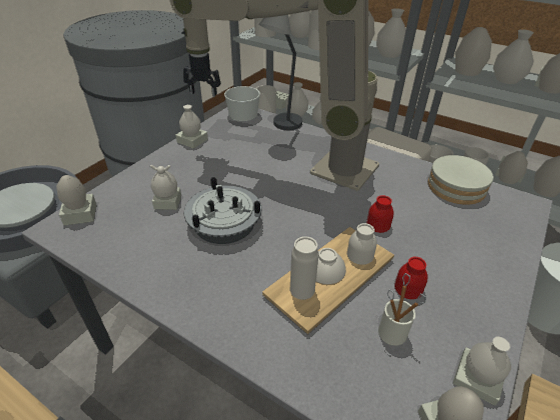

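View pics/top0.png

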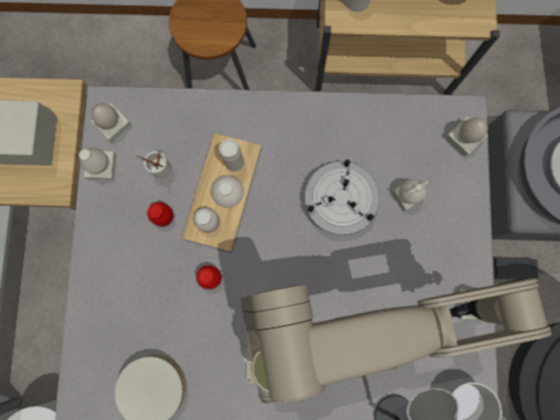

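The top view has the chuck at (342,198) and the board at (222,193). The off-white pots on the board are the vase at (230,152), the bowl at (226,190) and the pot at (206,219). There are two red beakers at (160,214) and (209,277). I choose the off-white pot at top (206,219), scene (363,245), and check it in enlarged crops.

```bash
cat > h.py <<'E'
import numpy as np,cv2
from scipy.spatial.transform import Rotation as R
from bench import viewer,status
def ray(m,u,v,fish=False):
    f=210/np.tan(np.radians(m["vertical_fov"]/2))
    x=np.array([(u-m["cx"])/f,(v-m["cy"])/f]); 
    if fish:
        r=np.hypot(*x); d=np.r_[x/r*np.sin(r),np.cos(r)] if r>0 else np.array([0,0,1.])
    else: d=np.r_[x,1.]
    return np.array(m["xyz"]),R.from_euler("xyz",m["attitude"],degrees=True).apply(d/np.linalg.norm(d))
def onz(m,u,v,z,fish=False):
    o,d=ray(m,u,v,fish); return o+d*(z-o[2])/d[2]
def tri(rays):
    A=sum(np.eye(3)-np.outer(d,d) for o,d in rays); b=sum((np.eye(3)-np.outer(d,d))@o for o,d in rays)
    p=np.linalg.solve(A,b); return p,[float(np.linalg.norm(np.cross(p-o,d))) for o,d in rays]
def proj(m,p,fish=False):
    f=210/np.tan(np.radians(m["vertical_fov"]/2))
    c=R.from_euler("xyz",m["attitude"],degrees=True).inv().apply(np.array(p)-m["xyz"])
    if fish:
        r=np.hypot(c[0],c[1]); t=np.arctan2(r,c[2]); return c[:2]/r*t*f+[m["cx"],m["cy"]]
    return c[:2]/c[2]*f+[m["cx"],m["cy"]]
E
python3 - <<'E'
import cv2,numpy as np
def c(n,x,y,w,h,s): return cv2.resize(cv2.imread(f"pics/{n}0.png")[y:y+h,x:x+w],None,fx=s,fy=s,interpolation=cv2.INTER_CUBIC)
a=np.hstack([c("scene",175,170,100,75,4),c("scene",320,210,100,75,4)])
b=np.hstack([c("top",295,150,100,100,4)[:400],c("top",170,160,100,100,4)])[:,:800]
b=b[:300] if 0 else b
im=np.vstack([a,b[20:320]])
cv2.imwrite("pics/crop1.png",im)
E
```

```text
(no output)
```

View pics/crop1.png

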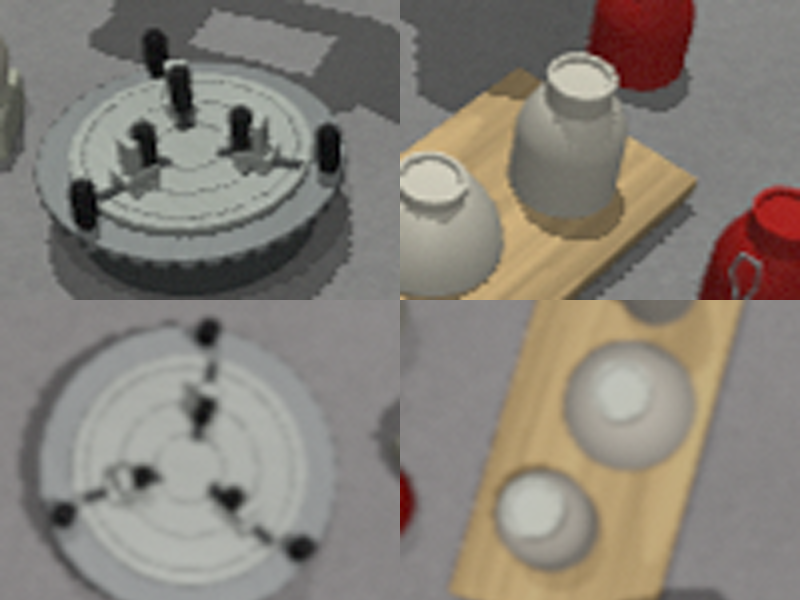

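Top: the crop shows an off-white beaker with its narrow foot up on the board, which is correct. Foot top centre is at crop (583,76) and (533,508). Knob tops are at scene crop (154,33), (328,129), (84,184) and top crop (207,328), (65,514), (300,547).

```bash
python3 - <<'E'
from h import *
np.set_printoptions(precision=1,suppress=True)
S=viewer.camera_model("scene");T=viewer.camera_model("top")
sl=lambda X,Y:(175+X/4,170+Y/4); sr=lambda X,Y:(320+(X-400)/4,210+Y/4)
tl=lambda X,Y:(295+X/4,150+(Y-280)/4); tr=lambda X,Y:(170+(X-400)/4,160+(Y-280)/4)
def do(n,a,b):
    p,e=tri([ray(S,*a),ray(T,*b)]); print(n,p,np.round(e,1)); return p
do("foot",sr(583,76),tr(533,508)); do("bowlfoot",sr(435,180),tr(624,392))
sc=[sl(154,33),sl(328,129),sl(84,184)]; tp=[tl(207,330),tl(65,514),tl(300,547)]
# try all pairings
for i in range(3):
  for j in range(3): do((i,j),sc[i],tp[j])
do("platecentre",sl(190,147),tl(189,465))
for i,a in enumerate([sl(180,68),sl(145,128),sl(241,114)]):
  for j,b in enumerate([tl(203,408),tl(145,475),tl(232,496)]): do(("pad",i,j),a,b)
for b in [(215,136),(260,148),(231,250),(183,240)]: print("board",onz(T,*b,28))
E
```

```text
foot [440.5 260.8 136.6] [1.3 1.3]
bowlfoot [550.7 198.   86.1] [3.5 3.5]
(0, 0) [ 604.  -190.7  241.8] [16.7 16.7]
(0, 1) [ 515.8 -154.1  192.8] [72.1 72.1]
(0, 2) [ 462.6 -301.1  107.7] [0.7 0.7]
(1, 0) [ 585.7 -131.1  188.4] [88.2 88.2]
(1, 1) [ 484.9 -100.5  105.1] [0.8 0.8]
(1, 2) [ 434.7 -235.7   35.8] [83.8 83.8]
(2, 0) [ 649.  -219.8  106.9] [0.7 0.7]
(2, 1) [ 557.6 -177.4   56.4] [96.9 96.9]
(2, 2) [ 502.2 -346.7  -66.1] [21.7 21.7]
platecentre [ 536.2 -208.4   71.7] [1.6 1.6]
('pad', 0, 0) [ 559.3 -200.9  174.8] [10.4 10.4]
('pad', 0, 1) [ 526.3 -184.8  154.5] [24.7 24.7]
('pad', 0, 2) [ 501.9 -240.6  119.7] [0.6 0.6]
('pad', 1, 0) [ 577.8 -215.8  117.2] [0.6 0.6]
('pad', 1, 1) [ 544.4 -198.6   96.8] [35.9 35.9]
('pad', 1, 2) [ 519.6 -257.8   56.4] [10.2 10.2]
('pad', 2, 0) [ 553.  -181.1  139.9] [37.4 37.4]
('pad', 2, 1) [ 518.  -166.1  114.2] [2.2 2.2]
('pad', 2, 2) [ 493.6 -220.7   80.1] [29.4 29.4]
board [756.1 251.5  28. ]
board [715.5  85.8  28. ]
board [342.5 173.8  28. ]
board [372.8 344.5  28. ]
```

Emit:
arm_command --targets '[[[0.032,0.042,0.012,0,0,0.17,1],[0.032,0.042,0.012,0,0,0.17,1],[0.032,0.042,0.012,0,0,0.17,1],[0.032,0.042,0.012,0,0,0.17,1],[0.032,0.042,0.012,0,0,0.17,1],[0.032,0.042,0.012,0,0,0.17,1],[0.032,0.042,0.012,0,0,0.17,1],[0.032,0.042,0.012,0,0,0.17,1],[0.032,0.042,0.012,0,0,0.17,1],[0.032,0.042,0.012,0,0,0.17,1]]]'

```text
time: 1.35
tool_pos: [498.5, -151.4, 351.3]
tcp_rot: [-180.0, -0.0, 115.0]
ft_force: [0.0, -0.5, 0.0]
finger_gap: 85.4
grip_force: 0.0
```

Emit:
arm_command --targets '[[[0,0,0,0,0,0,1],[0,0,0,0,0,0,1],[0,0,0,0,0,0,1]]]'

```text
time: 1.72
tool_pos: [497.1, -154.0, 350.7]
tcp_rot: [-179.9, -0.0, 114.5]
ft_force: [0.6, 0.2, -0.3]
finger_gap: 85.3
grip_force: 0.0
```

```bash
python3 - <<'E'
from h import *
import json
m=viewer.camera_model("wrist"); im=viewer.snapshot("wrist"); print(m)
json.dump({k:(v.tolist() if hasattr(v,'tolist') else v) for k,v in m.items()},open("w1.json","w"))
s=status.sense(); print(s["tool_pos"],s["tcp_rot"],s["ft_force"])
cv2.imwrite("pics/w1.png",cv2.resize(im[:,:,::-1],(800,600),interpolation=cv2.INTER_CUBIC))
for p in [(532,-207,75),(485,-100,111),(462,-301,111),(649,-220,111)]: print(proj(m,p,True)*800/560)
E
```

```text
{'vertical_fov': 65.70646984690485, 'cx': 273.55861743839847, 'cy': 207.54918609100542, 'xyz': array([463.74201294, -80.33833724, 494.70421847]), 'attitude': array([1.61698212e+02, 5.19452830e-02, 2.44719763e+01])}
[ 497.0797361  -154.03038137  350.82396984] [-1.79958310e+02 -2.57687761e-02  1.14499604e+02] [ 0.0564876   0.50694052 -0.89534757]
[401.30852478 301.21444509]
[404.8921943  180.41805776]
[292.4172051  370.27507126]
[507.67128116 373.3766585 ]
```

View pics/w1.png

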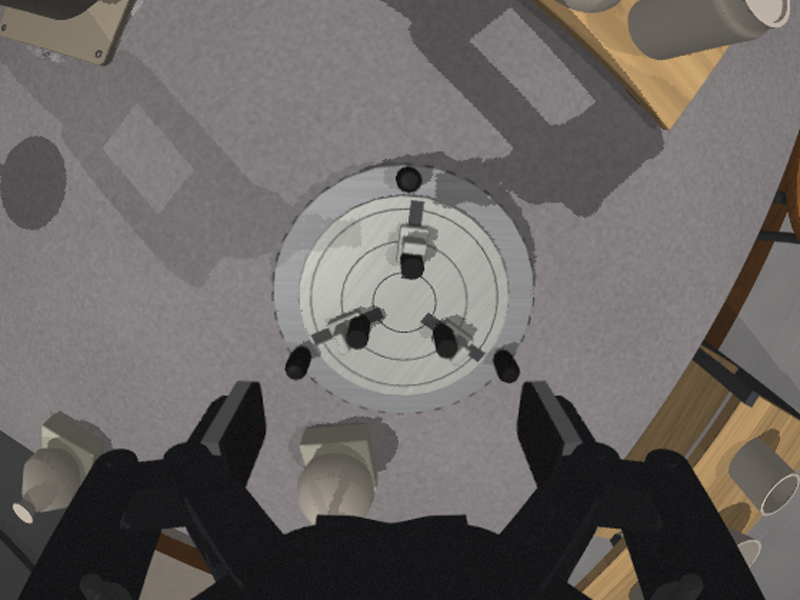

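Wrist view: knob B's top is at (409,178), A at (293,370), C at (509,373). The plate's inner circle is centred at (404,303), the figure is at (337,480) below the chuck, and the jaws are nearly closed in.

```bash
python3 - <<'E'
from h import *
import json
from scipy.optimize import least_squares
np.set_printoptions(precision=2,suppress=True)
W=json.load(open("w1.json"));S=viewer.camera_model("scene");T=viewer.camera_model("top")
k=.7
W1=lambda x,y:(x*k,y*k)
sl=lambda X,Y:(175+X/4,170+Y/4);tl=lambda X,Y:(295+X/4,150+(Y-280)/4)
kn=[[sl(154,33),tl(300,547),W1(293,370)],[sl(328,129),tl(65,514),W1(409,178)],[sl(84,184),tl(207,330),W1(509,373)]]
P=[]
for a,b,w in kn:
    p,e=tri([ray(S,*a),ray(T,*b),ray(W,*w,True)]); P.append(p); print(p,np.round(e,1), onz(W,*w,111.5,True))
for sel in (0,1):
    def f(x):
        r=[]
        for i,s in zip(range(3),(-120,120,0)):
            q=np.array([x[0]+118*np.cos(x[2]+np.radians(s)),x[1]+118*np.sin(x[2]+np.radians(s))])
            r+=list(q-(onz(W,*kn[i][2],111.5,True)[:2] if sel else P[i][:2]))
        return r
    r=least_squares(f,[532,-207,0]);print(r.x[:2],np.degrees(r.x[2]),r.fun)
print("centre W",onz(W,*W1(404,302.5),75,True))
for q in [(412,264),(357,334),(446,349)]: 
    p=onz(W,*W1(*q),117,True); d=p[:2]-r.x[:2]; print("pad",p,np.hypot(*d),np.degrees(np.arctan2(d[1],d[0])))
E
```

```text
[ 462.5  -301.37  107.97] [0.5 1.  0.7] [ 462.41 -300.19  111.5 ]
[486.18 -98.94 106.35] [0.3 2.4 2.4] [487.19 -96.74 111.5 ]
[ 649.81 -219.47  108.32] [1.3 1.  1.4] [ 649.77 -218.96  111.5 ]
[ 532.83 -206.59] -6.477979358699233 [ 0.18 -0.1  -0.44  0.54  0.26 -0.43]
[ 533.12 -205.3 ] -6.811341930334504 [ 0.01  0.42 -0.53 -0.09  0.52 -0.33]
centre W [ 534.89 -207.11   75.  ]
pad [ 519.47 -160.68  117.  ] 46.660218655765576 107.01170205032278
pad [ 502.46 -238.32  117.  ] 45.06533508549286 -132.87008529293297
pad [ 580.85 -218.83  117.  ] 49.613451638274 -15.830126244167936
```

Emit:
arm_command --targets '[[[-0.0035,0.0187,-0.03,0,0,-0.01,1],[-0.0035,0.0187,-0.04,0,0,-0.01,1],[-0.0035,0.0187,-0.05,0,0,0,1],[0,0,-0.05,0,0,0,1],[0,0,-0.04,0,0,0,1],[0,0,-0.03,0,0,0,1],[0,0,-0.02,0,0,0,1],[0,0,-0.01,0,0,0,1],[0,0,0,0,0,0,1],[0,0,0,0,0,0,1]]]' --force 50

```text
time: 3.02
tool_pos: [488.0, -97.4, 82.4]
tcp_rot: [179.9, 0.1, 113.5]
ft_force: [0.6, 0.1, 0.8]
finger_gap: 85.4
grip_force: 0.0
```

Emit:
arm_command --targets '[[[0,0,0,0,0,0,-1],[0,0,0,0,0,0,-1],[0,0,0,0,0,0,-1],[0,0,0,0,0,0,-1],[0,0,0,0,0,0,-1],[0,0,0,0,0,0,-1]]]'

```text
time: 3.78
tool_pos: [487.3, -97.0, 81.6]
tcp_rot: [-180.0, 0.0, 113.5]
ft_force: [-3.1, 1.0, 5.4]
finger_gap: 20.6
grip_force: 48.8
```

```bash
cat > arc.py <<'E'
import numpy as np,sys
x,y,d,n=map(float,sys.argv[1:5]); c=np.array([533.3,-206.2]); v=np.array([x,y])-c
a=np.arctan2(v[1],v[0]); print("r",np.hypot(*v),np.degrees(a)); r=118
p=c+r*np.array([np.cos(a),np.sin(a)])
for i in range(int(n)):
    a+=d; q=c+r*np.array([np.cos(a),np.sin(a)]); print(np.round((q-p)/1000,4),end=" "); p=q
E
python3 arc.py 487.3 -97 0.065 15
```

```text
r 118.49320655632538 112.84303616236177
[-0.007  -0.0032] [-0.0067 -0.0037] [-0.0065 -0.0041] [-0.0062 -0.0045] [-0.0059 -0.0049] [-0.0056 -0.0053] [-0.0052 -0.0056] [-0.0048 -0.0059] [-0.0045 -0.0062] [-0.004  -0.0065] [-0.0036 -0.0068] [-0.0032 -0.007 ] [-0.0027 -0.0072] [-0.0022 -0.0073] [-0.0017 -0.0075]
```

Emit:
arm_command --targets '[[[-0.007,-0.0032,0,0,0,0.065,-1],[-0.0067,-0.0037,0,0,0,0.065,-1],[-0.0065,-0.0041,0,0,0,0.065,-1],[-0.0062,-0.0045,0,0,0,0.065,-1],[-0.0059,-0.0049,0,0,0,0.065,-1],[-0.0056,-0.0053,0,0,0,0.065,-1],[-0.0052,-0.0056,0,0,0,0.065,-1],[-0.0048,-0.0059,0,0,0,0.065,-1],[-0.0045,-0.0062,0,0,0,0.065,-1],[-0.004,-0.0065,0,0,0,0.065,-1]]]'

```text
time: 5.03
tool_pos: [431.4, -146.3, 81.6]
tcp_rot: [179.9, 0.0, 150.8]
ft_force: [1.8, 4.1, 3.1]
finger_gap: 20.7
grip_force: 50.8
```

Emit:
arm_command --targets '[[[0,0,0,0,0,0,-1],[0,0,0,0,0,0,-1]]]'

```text
time: 5.28
tool_pos: [430.9, -147.1, 81.6]
tcp_rot: [-180.0, 0.0, 150.6]
ft_force: [-3.6, 0.0, 6.7]
finger_gap: 20.7
grip_force: 51.1
```

Emit:
arm_command --targets '[[[-0.0036,-0.0068,0,0,0,0.065,-1],[-0.0032,-0.007,0,0,0,0.065,-1],[-0.001,-0.0028,0,0,0,0.025,-1],[0,0,0,0,0,0,-1]]]'

```text
time: 5.78
tool_pos: [423.2, -163.2, 81.6]
tcp_rot: [180.0, -0.0, 159.5]
ft_force: [-3.4, 3.6, 7.4]
finger_gap: 20.5
grip_force: 51.2
```

```bash
python3 - <<'E'
from h import *
s=status.sense();print(s["tool_pos"],s["tcp_rot"],s["ft_force"])
im=viewer.snapshot("wrist");m=viewer.camera_model("wrist")
print([proj(m,p,True) for p in [(533.3,-206.2,75)]])
x,y=proj(m,(533.3,-206.2,90),True).astype(int)
print(x,y,m["xyz"],m["attitude"])
cv2.imwrite("pics/w2.png",cv2.resize(im[:,:,::-1],(800,600),interpolation=cv2.INTER_CUBIC))
E
```

```text
[ 423.18437368 -163.2017892    81.64107733] [ 1.79977076e+02 -1.00302931e-02  1.59513831e+02] [-3.39303554  3.63691423  7.40483329]
[array([271.19097599, 403.68374299])]
271 419 [ 347.52059887 -134.84999691  225.60756938] [ 1.61676364e+02 -2.02881259e-02  6.94669809e+01]
```

View pics/w2.png

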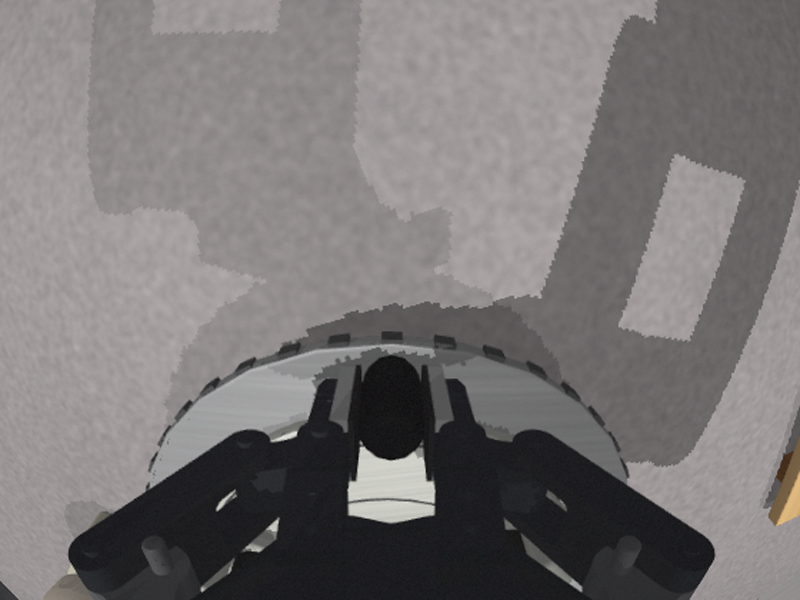

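The knob is held between the fingers at (390,405) and has turned about 0.80 rad, so the jaws should now be wide. I'll let go, rise and check from above.

Emit:
arm_command --targets '[[[0,0,0,0,0,0,1],[0,0,0,0,0,0,1],[0,0,0,0,0,0,1],[0,0,0,0,0,0,1],[0,0,0.03,0,0,0,1],[0,0,0.05,0,0,0,1],[0.01,0,0.06,0,0,0,1],[0.02,0,0.06,0,0,0,1],[0.02,0,0.06,0,0,0,1],[0.02,0,0.02,0,0,0,1]]]'

```text
time: 7.08
tool_pos: [494.4, -164.0, 365.0]
tcp_rot: [-180.0, 0.4, 159.6]
ft_force: [0.7, -1.2, 0.3]
finger_gap: 85.4
grip_force: 0.0
```

Emit:
arm_command --targets '[[[0,0,0,0,0,0,1],[0,0,0,0,0,0,1]]]'

```text
time: 7.32
tool_pos: [491.8, -163.3, 358.1]
tcp_rot: [180.0, -0.2, 159.6]
ft_force: [-0.9, 0.4, -0.5]
finger_gap: 85.1
grip_force: 0.0
```

```bash
python3 - <<'E'
from h import *
import json
m=viewer.camera_model("wrist"); im=viewer.snapshot("wrist")
json.dump({k:(v.tolist() if hasattr(v,'tolist') else v) for k,v in m.items()},open("w3.json","w"))
s=status.sense(); print(s["tool_pos"],s["tcp_rot"])
x,y=proj(m,(533.3,-206.2,75),True).astype(int); x0,y0=x-133,y-100; print(x0,y0)
cv2.imwrite("pics/w3f.png",im[:,:,::-1])
cv2.imwrite("pics/w3.png",cv2.resize(im[max(y0,0):y0+200,x0:x0+266,::-1],None,fx=3,fy=3,interpolation=cv2.INTER_CUBIC))
E
```

```text
[ 491.5437038  -163.24727649  357.87897935] [179.9962648   -0.18497622 159.60595076]
121 103
```

View pics/w3.png

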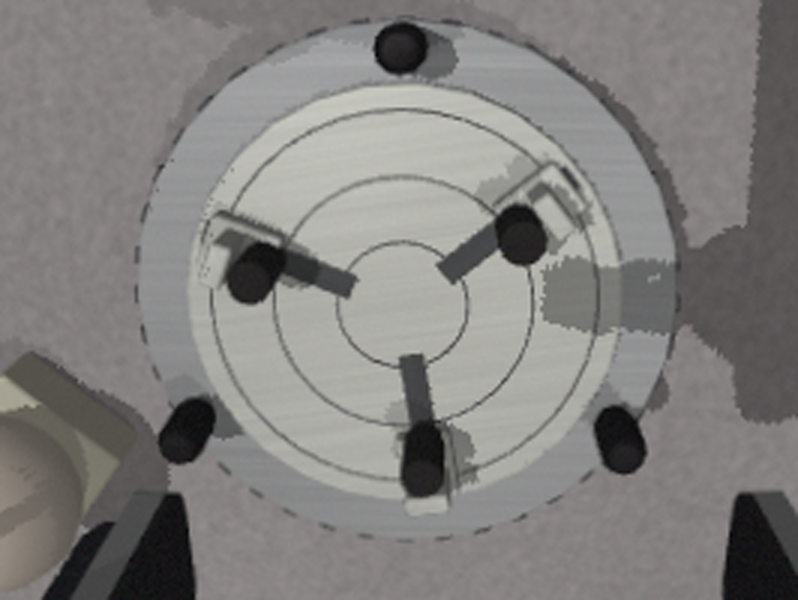

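The jaws stand wide. Pad blob centres are at (255,272), (522,235), (423,459), the plate's inner circle is at (402,304), and knob tops are at (400,47), (183,440), (625,450).

```bash
python3 - <<'E'
from h import *
import json
np.set_printoptions(precision=2,suppress=True)
m=json.load(open("w3.json")); q=lambda X,Y:(121+X/3-.3,103+Y/3-.3)
C=[]
for n,p,z in [("pad",(255,272),101),("pad",(522,235),101),("pad",(423,459),101),("knob",(401,47),111.5),("knob",(183,438),111.5),("knob",(626,450),111.5),("centre",(402,304),75),("ring",(409,279.5),66.5),("plate",(406,291),75)]:
    P=onz(m,*q(*p),z,True); d=P[:2]-[533.3,-206.2]; C.append(P); print(n,P,np.hypot(*d),np.degrees(np.arctan2(d[1],d[0])))
k=np.mean(C[3:6],axis=0);print("knobmean",k)
A=[C[i][:2] for i in range(3)]
# circumcentre of pads
M=2*np.array([A[1]-A[0],A[2]-A[0]]);b=np.array([A[1]@A[1]-A[0]@A[0],A[2]@A[2]-A[0]@A[0]]);c=np.linalg.solve(M,b);print("padcentre",c,np.linalg.norm(A[0]-c))
# inner circle sides at z=75
E=[onz(m,*q(*p),75,True)[:2] for p in [(337,304),(467,304),(402,241),(402,367)]];print((E[0]+E[1])/2,(E[2]+E[3])/2)
E=[onz(m,*q(*p),75,True)[:2] for p in [(210,295),(601,295),(402,108),(410,479)]];print((E[0]+E[1])/2,(E[2]+E[3])/2)
E
python3 - <<'E'
import cv2
E
```

```text
pad [ 490.98 -257.03  101.  ] 66.14296565966576 -129.78077358120592
pad [ 516.1  -143.61  101.  ] 64.9089089163808 105.3658222546813
pad [ 599.63 -220.76  101.  ] 67.90643330229597 -12.380861581597648
knob [ 424.13 -162.37  111.5 ] 117.63544370673847 158.12472988916068
knob [ 548.38 -318.11  111.5 ] 112.92204860402131 -82.32603409870975
knob [ 623.02 -131.75  111.5 ] 116.58196050737303 39.68563981920814
centre [ 534.08 -206.71   75.  ] 0.9306750954578342 -32.957277974384674
ring [ 526.43 -200.71   66.5 ] 8.799953381842329 141.3658026099828
plate [ 528.91 -202.71   75.  ] 5.612436371379151 141.49371037064893
knobmean [ 531.84 -204.08  111.5 ]
padcentre [ 534.73 -207.23] 66.29080900295118
[ 534.03 -206.81] [ 534.65 -206.97]
[ 530.14 -204.51] [ 534.88 -205.24]
```

Emit:
arm_command --targets '[[[-0.0052,0.0424,-0.005,0,0,0,1],[-0.0052,0.0424,-0.005,0,0,0,1],[-0.0052,0.0424,-0.005,0,0,0,1],[-0.0052,0.0424,-0.005,0,0,0,1],[-0.0052,0.0424,-0.005,0,0,0,1],[-0.0052,0.0424,-0.005,0,0,0,1],[-0.0052,0.0424,-0.005,0,0,0,1],[-0.0052,0.0424,-0.005,0,0,0,1],[-0.0052,0.0424,-0.005,0,0,0,1],[-0.0052,0.0424,-0.005,0,0,0,1]]]'

```text
time: 8.62
tool_pos: [439.3, 261.1, 308.1]
tcp_rot: [-179.9, -0.1, 159.6]
ft_force: [0.4, 0.4, 0.6]
finger_gap: 85.2
grip_force: 0.0
```

Emit:
arm_command --targets '[[[0,0,0,0,0,0,1],[0,0,0,0,0,0,1],[0,0,0,0,0,0,1]]]'

```text
time: 9.0
tool_pos: [440.7, 259.4, 309.7]
tcp_rot: [-180.0, 0.0, 159.5]
ft_force: [0.2, -0.3, 0.2]
finger_gap: 85.2
grip_force: 0.0
```

```bash
python3 - <<'E'
from h import *
import json
m=viewer.camera_model("wrist"); im=viewer.snapshot("wrist")
json.dump({k:(v.tolist() if hasattr(v,'tolist') else v) for k,v in m.items()},open("w4.json","w"))
s=status.sense(); print(s["tool_pos"],s["tcp_rot"])
x,y=proj(m,(440.5,260.8,139),True).astype(int); x0,y0=x-100,y-75; print(x,y,x0,y0)
cv2.imwrite("pics/w4f.png",im[:,:,::-1])
cv2.imwrite("pics/w4.png",cv2.resize(im[max(y0,0):y0+150,x0:x0+200,::-1],None,fx=4,fy=4,interpolation=cv2.INTER_CUBIC))
E
```

```text
[440.83092755 259.45498551 309.87600948] [-1.79991716e+02  1.18137240e-02  1.59523716e+02]
274 184 174 109
```

View pics/w4.png

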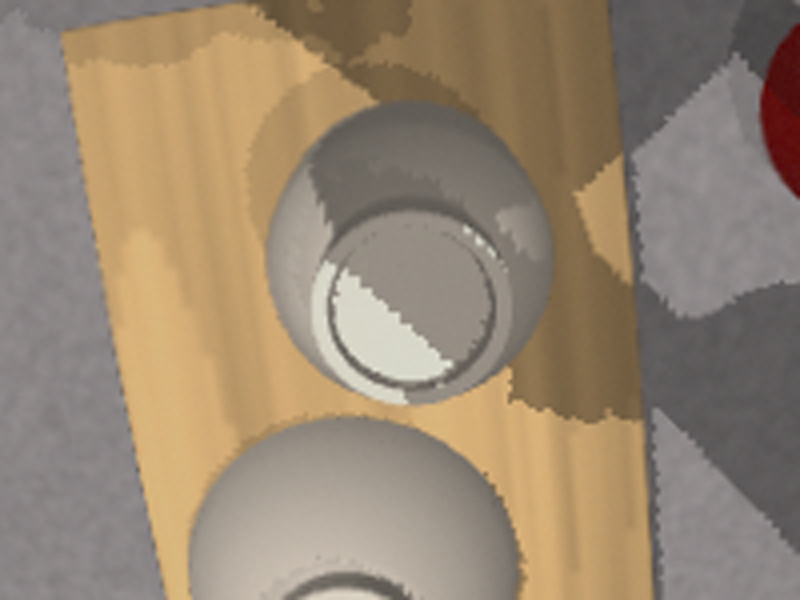

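The foot is centred at crop (411,306), between the predicted fingers. The bowl is next to it below and one red beaker is at the right edge.

```bash
python3 - <<'E'
from h import *
import json
np.set_printoptions(precision=2,suppress=True)
m=json.load(open("w4.json"));S=viewer.camera_model("scene");T=viewer.camera_model("top")
w=(174+411/4-.4,109+306/4-.4);print(onz(m,*w,140,True),m["xyz"])
print(tri([ray(m,*w,True),ray(S,320+183/4,210+76/4),ray(T,170+133/4,160+228/4)]))
print(onz(S,320+183/4,210+76/4,140),onz(T,170+133/4,160+228/4,140))
# body silhouette centre: x 266..553 at widest
print(onz(m,174+409.5/4-.4,109+245/4-.4,70,True))
E
```

```text
[441.29 262.15 140.  ] [365.03618866549294, 287.82765145184106, 453.6528969214659]
(array([441.22, 261.25, 137.14]), [1.0033419790300604, 1.1586346589124414, 1.7637891402550847])
[443.61 263.09 140.  ] [440.52 259.   140.  ]
[440.37 262.6   70.  ]
```

Emit:
arm_command --targets '[[[0.0005,0.0025,-0.03,0,0,0,1],[0,0,-0.04,0,0,0,1],[0,0,-0.04,0,0,0,1],[0,0,-0.035,0,0,0,1],[0,0,-0.025,0,0,0,1],[0,0,-0.015,0,0,0,1],[0,0,-0.007,0,0,0,1],[0,0,0,0,0,0,1],[0,0,0,0,0,0,1]]]' --force 40

```text
time: 10.18
tool_pos: [441.9, 263.4, 119.1]
tcp_rot: [179.9, 0.1, 159.6]
ft_force: [0.0, 0.1, 1.3]
finger_gap: 85.5
grip_force: 0.0
```

Emit:
arm_command --targets '[[[0,0,0,0,0,0,-1],[0,0,0,0,0,0,-1],[0,0,0,0,0,0,-1],[0,0,0,0,0,0,-1],[0,0,0,0,0,0,-1]]]'

```text
time: 10.8
tool_pos: [441.5, 263.1, 118.6]
tcp_rot: [180.0, 0.0, 159.6]
ft_force: [-1.4, -2.4, 5.3]
finger_gap: 48.9
grip_force: 41.3
```

Emit:
arm_command --targets '[[[0,0,0.005,0,0,0,-1],[0,0,0.015,0,0,0,-1],[0,0,0.03,0,0,0,-1],[0,0,0.03,0,0,0,-1],[0,0,0.03,0,0,0,-1],[0,0,0.03,0,0,0,-1],[0,0,0,0,0,0,-1]]]'

```text
time: 11.68
tool_pos: [442.6, 263.8, 261.3]
tcp_rot: [179.8, 0.2, 159.6]
ft_force: [0.3, 0.4, -4.2]
finger_gap: 48.4
grip_force: 42.6
```

Emit:
arm_command --targets '[[[0.005,-0.02,0,0,0,0,-1],[0.01,-0.045,0,0,0,0,-1],[0.0105,-0.055,0,0,0,0,-1],[0.0105,-0.055,0,0,0,0,-1],[0.0105,-0.055,0,0,0,0,-1],[0.0105,-0.055,0,0,0,0,-1],[0.0105,-0.055,0,0,0,0,-1],[0.0105,-0.055,0,0,0,0,-1],[0.01,-0.045,0,0,0,0,-1],[0.005,-0.02,0,0,0,0,-1]]]'

```text
time: 12.92
tool_pos: [533.3, -199.1, 255.7]
tcp_rot: [-180.0, -0.2, 159.5]
ft_force: [0.2, -1.0, -5.4]
finger_gap: 48.5
grip_force: 43.0
```

Emit:
arm_command --targets '[[[0,-0.0045,0,0,0,0,-1],[0,0,0,0,0,0,-1],[0,0,0,0,0,0,-1],[0,0,0,0,0,0,-1]]]'

```text
time: 13.42
tool_pos: [534.2, -200.4, 258.1]
tcp_rot: [180.0, 0.0, 159.7]
ft_force: [0.1, -0.0, -4.4]
finger_gap: 48.6
grip_force: 43.0
```

Emit:
arm_command --targets '[[[0,-0.0063,0,0,0,0,-1],[0,0,0,0,0,0,-1],[0,0,-0.01,0,0,0,-1],[0,0,-0.02,0,0,0,-1],[0,0,-0.02,0,0,0,-1],[0,0,-0.015,0,0,0,-1],[0,0,-0.01,0,0,0,-1],[0,0,-0.006,0,0,0,-1],[0,0,-0.003,0,0,0,-1],[0,0,0,0,0,0,-1]]]'

```text
time: 14.68
tool_pos: [534.3, -207.9, 174.2]
tcp_rot: [-180.0, 0.0, 159.6]
ft_force: [0.2, -0.8, -4.8]
finger_gap: 48.6
grip_force: 43.1
```

Emit:
arm_command --targets '[[[0,0,-0.002,0,0,0,-1],[0,0,-0.002,0,0,0,-1],[0,0,-0.002,0,0,0,-1],[0,0,0,0,0,0,-1],[0,0,0,0,0,0,-1]]]'

```text
time: 15.3
tool_pos: [534.2, -207.8, 167.9]
tcp_rot: [-180.0, 0.0, 159.6]
ft_force: [0.1, 0.6, -4.0]
finger_gap: 48.6
grip_force: 43.1
```

Emit:
arm_command --targets '[[[0,0.001,-0.001,0,0,0,-1],[0,0,-0.0007,0,0,0,-1],[0,0,0,0,0,0,-1],[0,0,0,0,0,0,-1]]]'

```text
time: 15.8
tool_pos: [534.1, -206.7, 166.2]
tcp_rot: [180.0, -0.0, 159.6]
ft_force: [0.1, -0.0, -4.9]
finger_gap: 48.7
grip_force: 43.1
```

Emit:
arm_command --targets '[[[0,0,-0.0006,0,0,0,-1],[0,0,-0.0004,0,0,0,-1],[0,0,0,0,0,0,-1],[0,0,0,0,0,0,-1]]]'

```text
time: 16.3
tool_pos: [534.4, -206.9, 165.7]
tcp_rot: [-180.0, 0.1, 159.6]
ft_force: [-1.3, 0.1, 2.1]
finger_gap: 48.7
grip_force: 43.6
```

Emit:
arm_command --targets '[[[0,0,0,0,0,0,1],[0,0,0,0,0,0,1],[0,0,0,0,0,0,1],[0,0,0,0,0,0,1],[0,0,0.02,0,0,0,1],[0,0,0.04,0,0,0,1],[0,0,0.05,0,0,0,1],[-0.014,0.014,0.04,0,0,0,1],[-0.014,0.014,0.03,0,0,0,1],[-0.014,0.014,0.012,0,0,0,1]]]'

```text
time: 17.55
tool_pos: [492.4, -164.7, 361.8]
tcp_rot: [-180.0, 0.3, 159.6]
ft_force: [-0.3, -0.5, 0.7]
finger_gap: 85.1
grip_force: 0.0
```

Emit:
arm_command --targets '[[[0,0,0,0,0,0,1],[0,0,0,0,0,0,1],[0,0,0,0,0,0,1]]]'

```text
time: 17.92
tool_pos: [492.1, -165.0, 356.2]
tcp_rot: [180.0, -0.1, 159.6]
ft_force: [-1.4, -0.6, 0.2]
finger_gap: 85.0
grip_force: 0.0
```

```bash
python3 - <<'E'
from h import *
import json
m=viewer.camera_model("wrist"); im=viewer.snapshot("wrist")
json.dump({k:(v.tolist() if hasattr(v,'tolist') else v) for k,v in m.items()},open("w5.json","w"))
s=status.sense(); print(s["tool_pos"],s["tcp_rot"])
x,y=proj(m,(534.1,-206.8,130),True).astype(int); x0,y0=x-120,y-90; print(x0,y0)
cv2.imwrite("pics/w5.png",cv2.resize(im[max(y0,0):y0+180,x0:x0+240,::-1],(800,600),interpolation=cv2.INTER_CUBIC))
E
```

```text
[ 492.04478804 -165.03110911  356.09217247] [ 1.79996619e+02 -1.08546185e-01  1.59590410e+02]
133 127
```

View pics/w5.png

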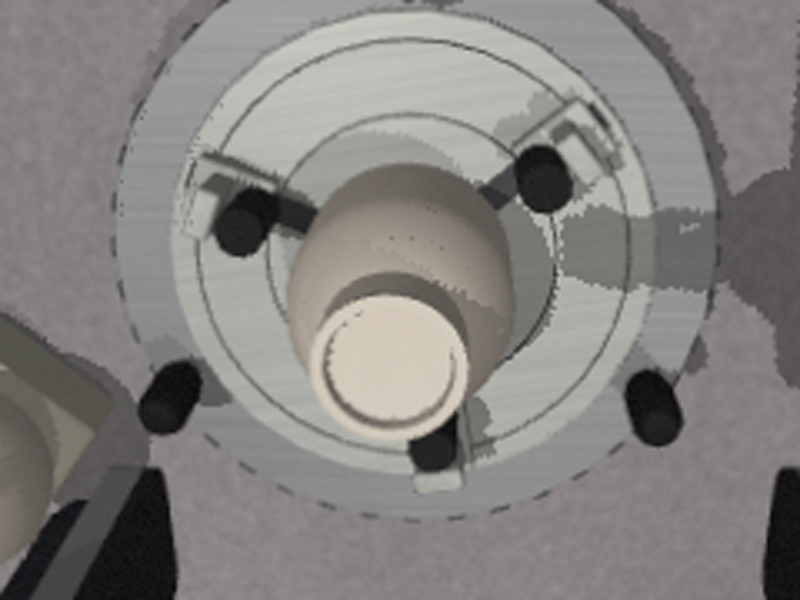

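The beaker stands on the plate with its foot centred at crop (389,366), between the three open pads at (245,222), (545,178), (433,445).

```bash
python3 - <<'E'
from h import *
import json
np.set_printoptions(precision=2,suppress=True)
m=json.load(open("w5.json")); q=lambda X,Y:(133+X*.3-.35,127+Y*.3-.35)
for n,p,z in [("foot",(389.5,366),187),("foot",(391,362),187),("pad",(246,222),101),("pad",(545,178),101)]:print(n,onz(m,*q(*p),z,True))
E=[onz(m,*q(*p),75,True)[:2] for p in [(195,250),(632,250),(411,38),(411,452)]];print((E[0]+E[1])/2,(E[2]+E[3])/2,E)
# predicted foot outline if centred
for c in [(534.1,-206.8)]:
    print((proj(m,(*c,187),True)-[133,127]+.35)/.3)
for a in (0,120,240): pass
E
python3 arc.py 423.2 -163.2 -0.075 10
```

```text
foot [ 534.43 -207.69  187.  ]
foot [ 533.32 -206.73  187.  ]
pad [ 491.33 -257.28  101.  ]
pad [ 515.58 -143.27  101.  ]
[ 531.42 -205.28] [ 534.35 -206.82] [array([ 499.51, -290.73]), array([ 563.33, -119.83]), array([ 450.31, -173.93]), array([ 618.39, -239.71])]
[391.72 364.2 ]
r 118.1990270687538 158.6666681652486
[0.0035 0.0081] [0.0041 0.0078] [0.0047 0.0075] [0.0052 0.0071] [0.0058 0.0067] [0.0063 0.0063] [0.0067 0.0058] [0.0071 0.0053] [0.0075 0.0047] [0.0078 0.0041]
```

Emit:
arm_command --targets '[[[-0.035,0.001,0,0,0,0,1],[-0.034,0.001,0,0,0,0,1],[0,0,-0.04,0,0,0,1],[0,0,-0.05,0,0,0,1],[0,0,-0.05,0,0,0,1],[0,0,-0.05,0,0,0,1],[0,0,-0.04,0,0,0,1],[0,0,-0.03,0,0,0,1],[0,0,-0.014,0,0,0,1],[0,0,0,0,0,0,1]]]' --force 50

```text
time: 19.23
tool_pos: [422.5, -162.5, 82.4]
tcp_rot: [180.0, -0.1, 159.6]
ft_force: [0.0, -0.6, 0.4]
finger_gap: 85.4
grip_force: 0.0
```

Emit:
arm_command --targets '[[[0,0,0,0,0,0,-1],[0,0,0,0,0,0,-1],[0,0,0,0,0,0,-1],[0,0,0,0,0,0,-1],[0,0,0,0,0,0,-1],[0,0,0,0,0,0,-1],[0,0,0,0,0,0,-1]]]'

```text
time: 20.1
tool_pos: [423.5, -163.1, 84.0]
tcp_rot: [-180.0, 0.1, 159.6]
ft_force: [-3.1, -0.6, 4.9]
finger_gap: 20.6
grip_force: 48.8
```

Emit:
arm_command --targets '[[[0.0035,0.0081,0,0,0,-0.075,-1],[0.0041,0.0078,0,0,0,-0.075,-1],[0.0047,0.0075,0,0,0,-0.075,-1],[0.0052,0.0071,0,0,0,-0.075,-1],[0.0058,0.0067,0,0,0,-0.075,-1],[0.0063,0.0063,0,0,0,-0.075,-1],[0,0,0,0,0,0,-1],[0,0,0,0,0,0,-1]]]'

```text
time: 21.1
tool_pos: [453.5, -119.3, 84.0]
tcp_rot: [179.9, 0.1, 133.9]
ft_force: [-0.3, 0.8, 4.7]
finger_gap: 20.4
grip_force: 49.8
```

```bash
python3 - <<'E'
from bench import status
print(status.sense()["tool_pos"])
E
python3 arc.py 452.9 -119.6 -0.04 12
```

```text
[ 453.4559428  -119.26789052   84.02104493]
r 118.16818522766606 132.87382779014195
[0.0035 0.0031] [0.0036 0.003 ] [0.0038 0.0028] [0.0039 0.0027] [0.004  0.0025] [0.0041 0.0024] [0.0042 0.0022] [0.0043 0.002 ] [0.0043 0.0019] [0.0044 0.0017] [0.0045 0.0015] [0.0045 0.0013]
```

Emit:
arm_command --targets '[[[0.0035,0.0031,0,0,0,-0.04,-1],[0.0036,0.003,0,0,0,-0.04,-1],[0.0038,0.0028,0,0,0,-0.04,-1]]]'

```text
time: 21.48
tool_pos: [463.4, -111.0, 84.0]
tcp_rot: [-179.9, 0.0, 126.9]
ft_force: [-7.2, -3.3, 8.9]
finger_gap: 20.5
grip_force: 50.3
```

Emit:
arm_command --targets '[[[0.0039,0.0027,0,0,0,-0.04,-1],[0.004,0.0025,0,0,0,-0.04,-1]]]'

```text
time: 21.72
tool_pos: [471.1, -105.7, 84.0]
tcp_rot: [-179.9, 0.0, 122.4]
ft_force: [-9.0, -1.9, 11.6]
finger_gap: 20.6
grip_force: 50.4
```

Emit:
arm_command --targets '[[[0.0041,0.0024,0,0,0,-0.04,-1],[0,0,0,0,0,0,-1],[0,0,0,0,0,0,-1]]]'

```text
time: 22.1
tool_pos: [475.5, -103.1, 84.0]
tcp_rot: [-180.0, 0.0, 120.1]
ft_force: [-5.5, -0.3, 8.0]
finger_gap: 20.5
grip_force: 50.2
```

Emit:
arm_command --targets '[[[0.0042,0.0022,0,0,0,-0.04,-1],[0.0043,0.002,0,0,0,-0.04,-1]]]'

```text
time: 22.35
tool_pos: [483.0, -99.2, 84.0]
tcp_rot: [-179.8, -0.0, 115.5]
ft_force: [-16.3, -4.6, 16.9]
finger_gap: 21.0
grip_force: 51.3
```

Emit:
arm_command --targets '[[[0,0,0,0,0,0,-1],[0,0,0,0,0,0,-1]]]'

```text
time: 22.6
tool_pos: [483.2, -99.1, 84.0]
tcp_rot: [-179.9, -0.0, 115.6]
ft_force: [-10.2, -2.1, 12.1]
finger_gap: 20.7
grip_force: 50.6
```

```bash
python3 - <<'E'
from h import *
S=viewer.snapshot("scene");print(viewer.camera_model("scene")["xyz"])
cv2.imwrite("pics/s6.png",cv2.resize(S[150:255,155:295,::-1],None,fx=5,fy=5,interpolation=cv2.INTER_CUBIC))
E
```

```text
[1326.68180054  512.32039261  957.77839699]
```

View pics/s6.png

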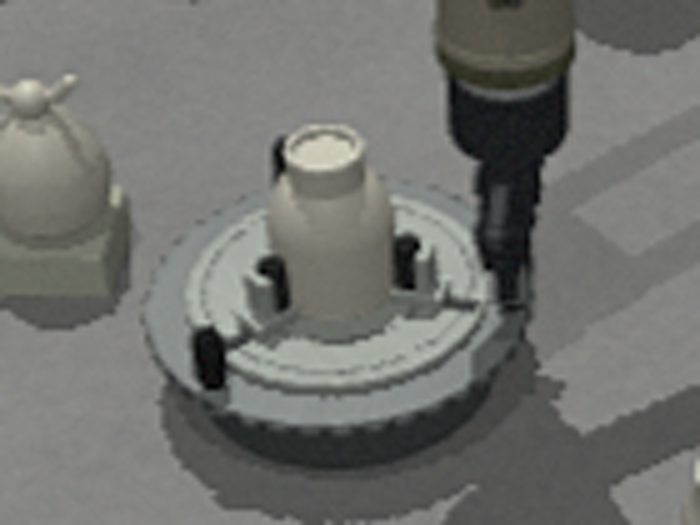

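The beaker is upright between the pads, with pads in contact at (272,283) and (407,262), and the figure is untouched at (50,200). Ring is about 0.91. Releasing and checking.

Emit:
arm_command --targets '[[[0,0,0,0,0,0,1],[0,0,0,0,0,0,1],[0,0,0,0,0,0,1],[0,0,0,0,0,0,1],[0,0,0,0,0,0,1],[0,0,0.03,0,0,0,1],[0,0,0.05,0,0,0,1],[0,0,0.06,0,0,0,1],[0,0,0.06,0,0,0,1],[0,0,0.06,0,0,0,1]]]'

```text
time: 23.9
tool_pos: [483.8, -98.4, 345.2]
tcp_rot: [180.0, 0.0, 115.5]
ft_force: [1.2, -0.1, -0.7]
finger_gap: 85.3
grip_force: 0.0
```

Emit:
arm_command --targets '[[[0.009,-0.03,0.01,0,0,0,1],[0.003,-0.025,0,0,0,0,1],[0,0,0,0,0,0,1],[0,0,0,0,0,0,1],[0,0,0,0,0,0,1]]]'

```text
time: 24.52
tool_pos: [496.0, -152.8, 353.0]
tcp_rot: [-180.0, -0.0, 115.5]
ft_force: [-0.5, 1.1, -0.1]
finger_gap: 85.3
grip_force: 0.0
```

```bash
python3 - <<'E'
from h import *
import json
m=viewer.camera_model("wrist"); im=viewer.snapshot("wrist")
json.dump({k:(v.tolist() if hasattr(v,'tolist') else v) for k,v in m.items()},open("w7.json","w"))
x,y=proj(m,(534.1,-206.8,130),True).astype(int); x0,y0=x-120,y-90; print(x0,y0)
cv2.imwrite("pics/w7.png",cv2.resize(im[max(y0,0):y0+180,x0:x0+240,::-1],(800,600),interpolation=cv2.INTER_CUBIC))
q=lambda p:(proj(m,p,True)-[x0,y0]+.35)/.3
print("foot pred",q((534.1,-206.8,187)))
print("knob pred",q((483.8,-99.6,111.5)))
E
```

```text
162 136
foot pred [408.0862241  370.22863199]
knob pred [406.54378532 -29.27219332]
```

View pics/w7.png

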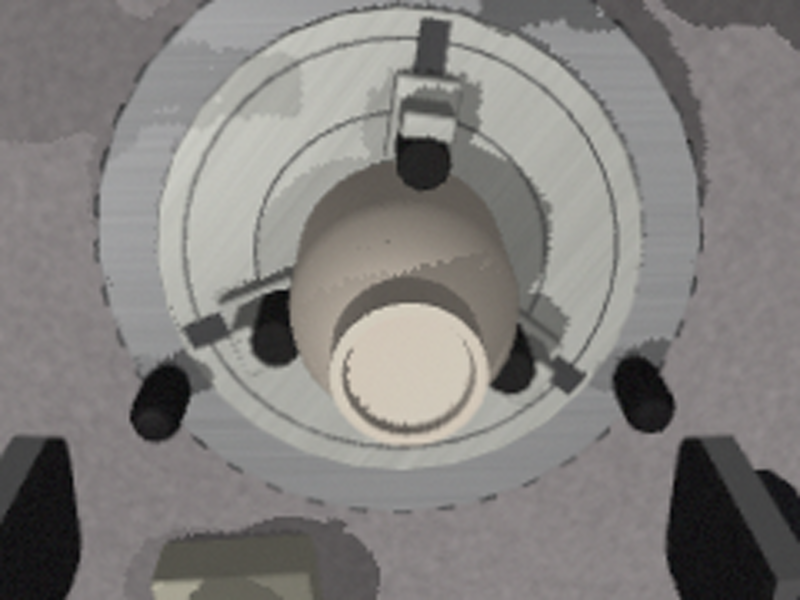

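The foot is at (409,371) against a predicted (408,370), so it is centred within about 1 mm. All three pads, at (424,165), (275,330) and (513,365), touch the wall, and the gripper is clear.

```bash
python3 -c "
from bench import job
print(job.hand_in())"
```

```text
the job is handed in; nothing more can be done
None
```

The job is handed in (no verdict was returned): the beaker stands foot up in the chuck, centred to about 1 mm by the wrist camera, with all three pads on it at an estimated 8–9 N each (from the ring angle, not measured), the gripper clear, and the bystanders never touched by the planned moves.

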